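# Unstack the packing-table piles and put each item away

## Robot

A 6-joint arm with a two-finger parallel gripper is mounted at the origin on the work surface. World frame = base frame: x ahead of the robot, y to its left, z up, the work surface at z = 0. Lengths are in m, angles in rad, forces in N, time in s.
With the tool pointing down it reaches from about 0.35 to 0.875 m from the base axis. Payload 4.2 kg.
Tool frame: the origin (TCP) lies at the very end of the fingers, on their centre line; the grasp point (between the pads) lies 19 mm behind it; z points along the fingers, y is the direction in which the jaws open and shut (so a half turn about z gives the same grasp; the last joint's range is limited). The gripper opens to 85 mm and grips with 20 to 120 N. Pads are 22 mm wide; open, the fingers measure 114 mm over their backs; the gripper's body (76 mm by 85 mm) begins 54 mm behind the grasp point. The pads swing forward as they close: fully open they stand 13 mm farther back than shut.
Start: joints at [-1.086, 0.385, 0.008, 0, -1.194, -0.259], TCP at [0.14, -0.609, 0.208] pointing down, gripper open.
Joint ranges: [-3.14, 3.14], [-1.21, 2.06], [-1.07, 1.41], [-3.16, 2.05], [-2.99, -0.16], [-3.1, 3.1]. Speed limits (rad/s): [2.79, 2.79, 3.14, 3.14, 3.14, 3.14].

## Interface

Orientations are given as a rotation vector (axis times angle).
In Python, from plant import read_state, capture, camera_model, sign_off, masks_of gives the robot as it stands.
- The arm moves only by the tool play_rows, never from a script. Its argument "moves" is a list of rows, each a list of 7 numbers: the shift along the tool's x, y, z as a fraction of full scale, then the turn, a rotation vector about the tool's x, y, z as a fraction of full scale, then the closure, from 0 (fully open) to 1 (shut). In form: [[x, y, z, rx, ry, rz, grip], ...]. A call has 1 to 20 rows; each row is the pose to reach, as a shift and turn from the pose commanded when the call began, along the tool's axes at that moment; what a row does not reach only later rows make up. Full scale, the value 1, is 0.15 m for a shift and 2 rad for a turn. A row lasts 1/8 s, in which the tool goes at most 62.5 mm and 10.7 degrees, less where a joint would pass 70% of its speed; a pose out of reach is approached as far as the arm can. A call with a number of a shift or a turn outside -1 to 1 is refused whole. A call with a gripper value outside its range is refused whole. The fingers move at their own pace and stop on an object; the grip force is fixed at half the most. Time passes only in rows, so rows that repeat a pose let the fingers close. It gives the time, the measured TCP pose, the force and the opening at its end, in the units of the state.
- read_state(): the state, without advancing time (a new reading comes with each control period).
- capture(name): name is "scene" or "top"; returns (picture, depth): 384x512x3 uint8, red, green, blue; 384x512 float32, m along the optical axis (not along the pixel's ray), 0 where there is no reading.
- camera_model(name): a dict with "mtx" (3x3 intrinsics, pixels), "distortion" ([k1, k2, p1, p2, k3] as OpenCV has them; the pictures are not rectified), "rvec" (rotation vector, rad) and "tvec" (3), from world to camera coordinates, as OpenCV has them. Camera axes: x right, y down, z forward; pixel columns grow to the right and rows downward; lengths in m; the calibration is good to about 2 mm. A picture is of the moment at which its call begins. camera_model takes no time and is no camera call.
- sign_off(): hands the job in, once; it reports no verdict.
Trained networks look in the newest picture that a camera, given by its name, has taken for a name from the list of things; names that differ only in an ending like _2 or _b are one class to them, and where a whole thing is asked for, a point or a joint stands for the part that bears it (a point fixed in the world has none). Each returns a list of dicts, best first, with "score" (0 to 1); they miss things now and then, are a little off and sometimes report something else, mostly with a low value. They report only what shows in the picture. A call takes as long as a camera call. They do not tell look-alikes from the thing itself.
- masks_of(camera, label): "mask" (384x512 bool, what is visible of it) and "extent" ([left, top, width, height] in pixels, round what is visible of it).
The state is a dict: "time_s": time; "qpos": joint angles; "qvel": joint speeds; "joint_torque": joint torques, N m; "position": TCP position; "tcp_rot": TCP orientation; "ft_force": force on the tool from outside, world axes, zero at the start; "ft_torque": the same for the moment, N m; "width": finger opening in m.
Only numpy, scipy, OpenCV 4.12 (cv2) and the standard library are available. Lean on these libraries where they do the work, as an engineer would, in place of code of your own. Each camera call takes 0.05 s, during which the arm holds its last target. There are 200 camera calls.

## Task

Take the two piles on the packing table apart and put everything away: each of the three cartons lying in the grey tray of its own shape (the long one in the long tray, the flat medium one in the medium tray, the tall square one in the square tray), upright as it is now and flat on the tray's floor. Put both label rolls over the post of the spindle, the big roll underneath and the small roll on top, each fully down. Never tip a carton over.

Things in the scene. Friction and masses are not known exactly. Their poses are not given: they have to be found in the camera images.
- carton_long_mid (a point): Long brown cardboard carton, closed, 130 x 64 x 45 mm (own x, y, z), about 0.35 kg (0.25 to 0.5). It lies on the table with the flat carton on top of it. The point is its centre, half-way up; x along its length, z up.
- carton_flat_mid (a point): Flat medium brown cardboard carton, closed, 100 x 56 x 40 mm (own x, y, z), about 0.2 kg. At the start it lies on the long carton, lengthways within about 6 degrees of it, and one of the two label rolls stands on it. The point is its centre, half-way up; x along its length, z up.
- carton_tall_mid (a point): Tall square brown cardboard carton, closed, 64 x 64 x 85 mm (own x, y, z), about 0.3 kg. It stands on the table and the other label roll stands on it. The point is its centre, half-way up; z up.
- roll_wide_mid (a point): Big white label roll: outside diameter 60 mm, 50 mm tall, with a through hole of 27 mm diameter, about 0.14 kg. It stands upright on the flat or on the tall carton (either one). The point is on its axis, half-way up; z along the axis.
- roll_slim_mid (a point): Small white label roll: outside diameter 44 mm, 36 mm tall, with a through hole of 27 mm diameter, about 0.07 kg. It stands upright on the carton that does not carry the big roll. The point is on its axis, half-way up; z along the axis.
- tray_long: Long shallow grey plastic tray, fixed to the table, the place of the long carton: inside 150 x 84 mm (own x, y), walls 4 mm thick, floor 4 mm thick, rim 14 mm above the table. Origin at the centre of its underside on the table, x along its length, z up.
- tray_medium: Medium shallow grey plastic tray, fixed, the place of the flat carton: inside 120 x 76 mm (own x, y), walls 4 mm thick, floor 4 mm thick, rim 14 mm above the table. Origin at the centre of its underside on the table, x along its length, z up.
- tray_square: Square shallow grey plastic tray, fixed, the place of the tall carton: inside 84 x 84 mm, walls 4 mm thick, floor 4 mm thick, rim 14 mm above the table. Origin at the centre of its underside on the table, x and y square to its sides, z up.
- spindle: Label spindle, fixed: a dark round base plate of 90 mm diameter, 8 mm thick, with an upright steel post of 16 mm diameter in its middle, its rounded tip 80 mm above the table. Origin at the centre of its underside on the table, z up along the post. With both rolls on, the small roll stands on the big one and its top is 94 mm above the table, 14 mm above the tip.
Not all that is in view belongs to the job. Leave any blue or pink look-alike of the part that bears carton_long_mid alone.

How it is judged:
At the end, for the whole second after the job is handed in: Each carton flat in its own tray (centre within 17 mm, height within 5 mm, tilt under 0.12 rad; long and flat ones along the tray within 0.25 and 0.3 rad); big roll down on the spindle base, small roll on it (axes within 9 mm of the post, heights within 5 and 6 mm); all at rest (horizontal distance between carton_long_mid and tray_long below 0.017 m and z of carton_long_mid in the frame of tray_long between 0.0215 and 0.0315 m and angle between each of carton_long_mid, carton_flat_mid, carton_tall_mid, roll_wide_mid, roll_slim_mid's own z axis and vertical below 0.12 rad and angle between the x axis of carton_long_mid and the x axis of tray_long, either way round below 0.25 rad and horizontal distance between carton_flat_mid and tray_medium below 0.017 m and z of carton_flat_mid in the frame of tray_medium between 0.019 and 0.029 m and angle between the x axis of carton_flat_mid and the x axis of tray_medium, either way round below 0.3 rad and horizontal distance between carton_tall_mid and tray_square below 0.017 m and z of carton_tall_mid in the frame of tray_square between 0.0415 and 0.0515 m and horizontal distance between each of roll_wide_mid, roll_slim_mid and spindle below 0.009 m and z of roll_wide_mid in the frame of spindle between 0.028 and 0.038 m and z of roll_slim_mid in the frame of spindle between 0.07 and 0.082 m and linear speed of each of carton_long, carton_flat, carton_tall, roll_wide, roll_slim below 0.02 m/s); the robot touches nothing.
It fails at once if a carton is tipped by more than about 40 degrees (angle between any of carton_long_mid, carton_flat_mid, carton_tall_mid's own z axis and vertical above 0.7 rad).
It also fails if it takes over 122 s, if anything falls off the work surface, if the arm or the gripper's body presses on something with over 40 N, if the wrist force passes 120 N, or if a joint passes its speed limit or range.

## Working session

There is one attempt and no reset: what is moved stays moved. The work goes in short steps, Python scripts to look and compute and a tool call to move; the robot and the scene stay as the last step left them, time stands still between calls to the robot, and variables do not carry over. Pictures are saved under pics/ and viewed, about 12 in all and at most 16, crops included, and the job is handed in when it is done.

Besides the shell and the picture viewer there is one more tool, called after ">>>" as name(argument=value, ...), one argument or row to a line, values as JSON. play_rows: Moves the arm, as the interface text tells. Shift numbers are shares of 0.15 m and turn numbers shares of 2 rad, none past 1 either way. Its arguments: {"type":"object","properties":{"moves":{"type":"array","items":{"type":"array","items":{"type":"number","minimum":-1,"maximum":1}}}},"required":["moves"]}

```bash
mkdir -p pics; ls; cat > h.py <<'E'
import numpy as np, cv2
from plant import *
from scipy.spatial.transform import Rotation as R
def cloud(cam, depth):
    m=camera_model(cam); K=np.array(m["mtx"]); d=np.array(m["distortion"])
    v,u=np.mgrid[:384,:512]
    n=cv2.undistortPoints(np.stack([u.ravel(),v.ravel()],1).astype(np.float64)[:,None],K,d)[:,0]
    z=depth.ravel(); P=np.c_[n*z[:,None],z]
    Rm=cv2.Rodrigues(np.array(m["rvec"],float))[0]
    W=(P-np.array(m["tvec"],float).ravel())@Rm
    W[z==0]=np.nan
    return W.reshape(384,512,3)
def save(n,p): cv2.imwrite("pics/"+n+".png",cv2.cvtColor(p,cv2.COLOR_RGB2BGR))
E
python3 - <<'E'
from h import *
s=read_state(); print({k:np.round(v,4) for k,v in s.items()})
for c in ("scene","top"):
    p,d=capture(c); save(c+"0",p); np.save(c+"0.npy",cloud(c,d))
    W=cloud(c,d); print(c,np.nanmin(W[...,2]),np.nanpercentile(W[...,2],[5,50,95]), (-cv2.Rodrigues(np.array(camera_model(c)["rvec"],float))[0].T@np.array(camera_model(c)["tvec"],float).ravel()).round(3))
    for l in ["carton_long_mid","carton_flat_mid","carton_tall_mid","roll_wide_mid","roll_slim_mid","tray_long","tray_medium","tray_square","spindle"]:
        for r in masks_of(c,l):
            m=r["mask"]; Q=W[m]; Q=Q[~np.isnan(Q[:,0])]
            zt=np.percentile(Q[:,2],90) if len(Q) else 0
            T=Q[Q[:,2]>zt-.008] if len(Q) else Q
            print(c,l,round(r["score"],2),r["extent"],"ztop",round(zt,3),"med",np.median(T,0).round(3) if len(T) else None)
E
```

```text
pics
{'time_s': np.float64(0.0), 'qpos': array([-1.0864e+00,  3.8560e-01,  6.6000e-03, -5.0000e-04, -1.1940e+00,
       -2.5860e-01]), 'qvel': array([ 0.0008,  0.001 , -0.0003,  0.0005, -0.0001,  0.0011]), 'joint_torque': array([ 5.00000e-04, -3.92289e+01,  1.88399e+01,  4.18610e+00,
       -4.60000e-03,  0.00000e+00]), 'position': array([ 0.1398, -0.6085,  0.2073]), 'tcp_rot': array([ 0.3536, -3.1213, -0.0034]), 'ft_force': array([ 0.1349, -0.2057,  0.2416]), 'ft_torque': array([0.0379, 0.0088, 0.0286]), 'width': np.float64(0.085)}
scene -0.7688853462547672 [-0.74647108  0.00168755  0.28022501] [ 1.321 -0.739  0.865]
scene carton_long_mid 0.83 [277.3, 134.9, 39.9, 28.4] ztop 0.047 med [0.241 0.376 0.045]
scene carton_long_mid 0.67 [341.8, 196.0, 50.7, 27.3] ztop 0.045 med [0.665 0.238 0.044]
scene carton_long_mid 0.62 [371.8, 177.5, 44.3, 22.1] ztop 0.047 med [0.637 0.419 0.045]
scene carton_flat_mid 0.57 [347.1, 183.2, 37.9, 24.5] ztop 0.086 med [0.66  0.25  0.085]
scene carton_tall_mid 0.72 [130.4, 248.4, 39.6, 42.1] ztop 0.084 med [ 0.474 -0.387  0.084]
scene roll_wide_mid 0.69 [
[... 1250 characters left out ...]
.011 med [ 0.642 -0.232  0.005]
top roll_slim_mid 0.51 [162.1, 88.3, 24.0, 18.9] ztop 0.121 med [0.647 0.26  0.119]
top roll_slim_mid 0.45 [402.5, 158.3, 30.0, 19.6] ztop 0.135 med [ 0.45  -0.36   0.134]
top tray_long 0.79 [329.9, 79.4, 45.5, 60.8] ztop 0.012 med [ 0.642 -0.232  0.006]
top tray_long 0.41 [290.9, 157.6, 34.3, 32.3] ztop 0.01 med [ 0.457 -0.097  0.007]
top tray_medium 0.55 [120.2, 155.6, 48.7, 52.7] ztop 0.012 med [0.442 0.373 0.006]
top tray_square 0.95 [257.4, 96.2, 45.4, 44.3] ztop 0.012 med [ 0.621 -0.022  0.008]
top tray_square 0.18 [164.9, 93.5, 19.9, 16.4] ztop 0.121 med [0.646 0.26  0.12 ]
top spindle 0.57 [289.5, 158.9, 34.1, 30.2] ztop 0.01 med [ 0.458 -0.097  0.007]
```

```bash
python3 - <<'E'
import cv2,numpy as np
a=cv2.imread("pics/top0.png");cv2.imwrite("pics/a.png",cv2.resize(a[60:300,80:460],None,fx=2,fy=2,interpolation=2))
E
cat > fit.py <<'E'
from h import *
from scipy.optimize import minimize
def fitrect(P,a,b,init):
    # smooth coverage fit: size a x b known, points on top face
    P=P[:,:2]; lo=None
    c0=np.array(init[:2])
    best=None
    for th0 in np.linspace(0,np.pi,12,endpoint=False):
        def f(x):
            c,s=np.cos(x[2]),np.sin(x[2]); D=P-x[:2]
            X=abs(D@[c,s])-a/2; Y=abs(D@[-s,c])-b/2
            o=np.maximum(X,0)**2+np.maximum(Y,0)**2
            return np.mean(np.minimum(o,1e-4))*1e6
        r=minimize(f,[*c0,th0],method="Nelder-Mead",options=dict(xatol=1e-5,fatol=1e-5,initial_simplex=np.array([[*c0,th0],[c0[0]+.01,c0[1],th0],[c0[0],c0[1]+.01,th0],[*c0,th0+.3]])))
        if best is None or r.fun<best.fun: best=r
    return best.x,best.fun
def slab(W,c,r,z0,z1):
    Q=W.reshape(-1,3); Q=Q[~np.isnan(Q[:,0])]
    return Q[(np.hypot(*(Q[:,:2]-c).T)<r)&(Q[:,2]>z0)&(Q[:,2]<z1)]
E
python3 - <<'E'
from fit import *
for cam in("top","scene"):
    W=np.load(cam+"0.npy"); print(cam)
    for n,c,r,z0,z1,a,b in [("long",(.62,.25),.12,.036,.055,.13,.064),("flat",(.64,.26),.09,.078,.093,.1,.056),("tall",(.45,-.36),.075,.077,.093,.064,.064),
      ("roll_tall",(.45,-.36),.06,.125,.145,0,0),("roll_flat",(.65,.26),.05,.113,.13,0,0),
      ("trayL",(.642,-.23),.13,.010,.02,.158,.092),("trayM",(.443,.372),.1,.010,.02,.128,.084),("trayS",(.622,-.023),.085,.010,.02,.092,.092),("spin",(.46,-.1),.06,.006,.012,0,0),("post",(.46,-.1),.04,.025,.09,0,0)]:
        P=slab(W,np.array(c),r,z0,z1)
        lo,hi=np.percentile(P,[1,99],axis=0)
        print(n,len(P),"mid",((lo+hi)/2).round(4),"ext",(hi-lo).round(4),end=" ")
        m=cv2.minAreaRect(P[:,:2].astype(np.float32)*1000); print("mar",np.round(m[0],1),np.round(m[1],1),round(m[2],1),end=" ")
        if a: x,f=fitrect(P,a,b,((lo+hi)/2)[:2]); print("fit",x.round(4),np.degrees(x[2]).round(1),round(f,2),end="")
        print()
E
```

```text
top
long 282 mid [0.6414 0.2908 0.0452] ext [0.1391 0.1532 0.0168] mar [626.5 299.4] [130.3 148.8] 20.8 fit [0.6413 0.2606 3.4927] 200.1 9.93
flat 556 mid [0.6442 0.2613 0.0858] ext [0.1045 0.0817 0.0124] mar [644.6 261.4] [104.3  56.7] 23.4 fit [0.644  0.261  3.5476] 203.3 0.04
tall 179 mid [ 0.4461 -0.3619  0.085 ] ext [0.0708 0.0617 0.0135] mar [ 446.6 -365.7] [65.5 62. ] 78.9 fit [ 0.4466 -0.3658 -0.1657] -9.5 0.0
roll_tall 380 mid [ 0.4504 -0.3623  0.1318] ext [0.0545 0.0567 0.0112] mar [ 450.  -362.3] [56.7 56.5] 47.9 
roll_flat 152 mid [0.6478 0.2599 0.1188] ext [0.0426 0.0422 0.0099] mar [647.  259.8] [42.8 42.4] 39.5 
trayL 257 mid [ 0.6391 -0.2318  0.0136] ext [0.1703 0.1227 0.0069] mar [ 640.  -231.6] [161.   92.2] 15.6 fit [ 0.6397 -0.2317  3.4261] 196.3 0.05
trayM 209 mid [0.4406 0.3711 0.0141] ext [0.1399 0.1363 0.0079] mar [442.6 372.6] [ 85.9 130. ] 52.3 fit [0.4424 0.3723 2.4823] 142.2 0.06
trayS 173 mid [ 0.6218 -0.0204  0.0132] ext [0.1159 0.1165 0.0064] mar [620.3 -20.1] [92.1 92.8] 28.2 fit [ 0.6202 -0.0203  3.6417] 208.7 0.0
spin 530 mid [ 0.4596 -0.0982  0.0086
[... 734 characters left out ...]
86] ext [0.0425 0.0424 0.0103] mar [649.8 258.4] [41.  44.4] 33.8 
trayL 342 mid [ 0.6414 -0.2328  0.0137] ext [0.1711 0.1259 0.0073] mar [ 641.1 -231.9] [159.4  96.2] 16.6 fit [ 0.641  -0.2319  3.4287] 196.4 0.08
trayM 128 mid [0.4439 0.37   0.0137] ext [0.1447 0.1364 0.0068] mar [443.6 370.6] [ 85.5 136.2] 52.1 fit [0.4435 0.3705 2.4941] 142.9 0.57
trayS 195 mid [ 0.6233 -0.0218  0.0138] ext [0.1149 0.1207 0.007 ] mar [622.9 -21.6] [92.8 96.8] 28.1 fit [ 0.6229 -0.0219  0.5092] 29.2 0.14
spin 398 mid [ 0.4603 -0.0999  0.0088] ext [0.0857 0.084  0.0056] mar [ 461.3 -100.6] [87.2 88.7] 41.1 
post 95 mid [ 0.4626 -0.1005  0.053 ] ext [0.0144 0.0139 0.055 ] mar [ 461.7 -101.4] [15.4 15.4] 43.1
```

View pics/a.png

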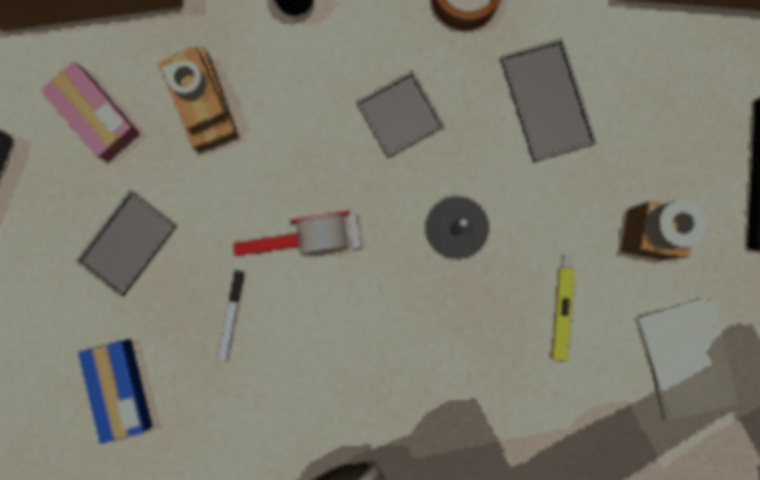

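View pics/scene0.png

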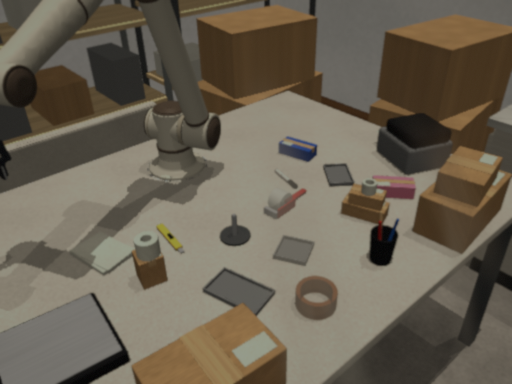

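```bash
cat > plan.py <<'E'
from h import *
def yawof(s):
    x=R.from_rotvec(s["tcp_rot"]).as_matrix()[:,0]; return np.arctan2(x[1],x[0])
def plan(targets, cur=None):
    """targets: (x,y,z,jaw_deg|None,grip,extra_rows). jaw axis = yaw+90 (mod 180). prints calls"""
    s=read_state(); p=np.array(s["position"],float) if cur is None else np.array(cur[:3]); yaw=yawof(s) if cur is None else cur[3]
    print("t",round(s["time_s"],2),"pos",p.round(4),"jaw",np.degrees(yaw+np.pi/2).round(1)%180,"w",round(s["width"],4),"F",np.round(s["ft_force"],1),"q6",s["qpos"][5].round(2))
    calls=[]; st=None
    def new():
        nonlocal st
        st=(p.copy(),yaw); calls.append([])
    new()
    for x,y,z,j,g,ex in targets:
        T=np.array([x,y,z]); 
        ty=yaw if j is None else yaw+(np.radians(j)-yaw-np.pi/2+np.pi/2)%np.pi-np.pi/2
        while True:
            def rel(q,w):
                c,sn=np.cos(st[1]),np.sin(st[1]); d=q-st[0]
                return np.array([c*d[0]+sn*d[1], sn*d[0]-c*d[1], -d[2]])/.15, -(w-st[1])/2
            used=sum(n for _,n in calls[-1])
            v,t=rel(T,ty); n=int(max(np.ceil(np.linalg.norm(T-p)/.0625),np.ceil(np.degrees(abs(ty-yaw))/10.7),1))+ex
            if max(abs(v))<=1 and abs(t)<=1 and used+n<=20:
                calls[-1].append(([*v,0,0,t,g],n)); p,yaw=T,ty; break
            if calls[-1]: new(); continue
            f=.98/max(*abs(v),abs(t),n/20); q=p+(T-p)*f; w=yaw+(ty-yaw)*f
            v,t=rel(q,w); n=int(max(np.ceil(np.linalg.norm(q-p)/.0625),np.ceil(np.degrees(abs(w-yaw))/10.7)))
            calls[-1].append(([*v,0,0,t,g],n)); p,yaw=q,w; new()
    for c in calls:
        print("CALL",[( [float(round(a,3))+0 for a in r],n) for r,n in c])
E
python3 -c "
from plan import *
plan([(.4512,-.3635,.20,None,0,0),(.4512,-.3635,.103,None,0,1),(.4512,-.3635,.103,None,1,5)])"
```

```text
t 1.0 pos [ 0.1399 -0.6091  0.2084] jaw 102.9 w 0.0858 F [-0.4 -0.4  0.4] q6 -0.26
CALL [([-0.98, 0.464, 0.023, 0.0, 0.0, 0.0, 0.0], 3)]
CALL [([-0.98, 0.464, 0.023, 0.0, 0.0, 0.0, 0.0], 3)]
CALL [([-0.429, 0.203, 0.01, 0.0, 0.0, 0.0, 0.0], 2), ([-0.429, 0.203, 0.657, 0.0, 0.0, 0.0, 0.0], 3), ([-0.429, 0.203, 0.657, 0.0, 0.0, 0.0, 1.0], 6)]
```

>>> play_rows(
  moves=[
    [-0.98,0.464,0.023,0,0,0,0],
    [-0.98,0.464,0.023,0,0,0,0],
    [-0.98,0.464,0.023,0,0,0,0],
  ],
)

```text
time_s: 1.38
position: [0.2693, -0.5068, 0.2052]
tcp_rot: [-0.356, 3.121, -0.0]
ft_force: [-0.5, -0.2, 0.1]
width: 0.0855
```

>>> play_rows(
  moves=[
    [-0.98,0.464,0.023,0,0,0,0],
    [-0.98,0.464,0.023,0,0,0,0],
    [-0.98,0.464,0.023,0,0,0,0],
  ],
)

```text
time_s: 1.75
position: [0.3973, -0.4058, 0.2017]
tcp_rot: [-0.357, 3.121, -0.0]
ft_force: [0.4, 0.5, 0.0]
width: 0.085
```

```bash
python3 -c "
from plan import *
plan([(.4512,-.3635,.20,None,0,1),(.4512,-.3635,.103,None,0,1),(.4512,-.3635,.103,None,1,5)])"
```

```text
t 1.75 pos [ 0.3973 -0.4058  0.2017] jaw 103.1 w 0.085 F [0.4 0.5 0. ] q6 -0.83
CALL [([-0.414, 0.194, 0.011, 0.0, 0.0, 0.0, 0.0], 3), ([-0.414, 0.194, 0.658, 0.0, 0.0, 0.0, 0.0], 3), ([-0.414, 0.194, 0.658, 0.0, 0.0, 0.0, 1.0], 6)]
```

>>> play_rows(
  moves=[
    [-0.414,0.194,0.011,0,0,0,0],
    [-0.414,0.194,0.011,0,0,0,0],
    [-0.414,0.194,0.3,0,0,0,0],
    [-0.414,0.194,0.658,0,0,0,0],
    [-0.414,0.194,0.658,0,0,0,0],
    [-0.414,0.194,0.658,0,0,0,1],
    [-0.414,0.194,0.658,0,0,0,1],
    [-0.414,0.194,0.658,0,0,0,1],
    [-0.414,0.194,0.658,0,0,0,1],
    [-0.414,0.194,0.658,0,0,0,1],
    [-0.414,0.194,0.658,0,0,0,1],
  ],
)

```text
time_s: 3.12
position: [0.4513, -0.3666, 0.1066]
tcp_rot: [-0.355, 3.116, -0.007]
ft_force: [-0.2, 0.2, 6.1]
width: 0.0542
```

```bash
python3 -c "
from plan import *
plan([(.4512,-.3635,.15,None,1,0),(.460,-.099,.15,None,1,2),(.460,-.099,.026,None,1,3)])"
```

```text
t 3.12 pos [ 0.4513 -0.3666  0.1066] jaw 103.0 w 0.0542 F [-0.2  0.2  6.1] q6 -0.94
CALL [([-0.004, 0.021, -0.289, 0.0, 0.0, 0.0, 1.0], 1)]
CALL [([-0.261, 0.98, 0.0, 0.0, 0.0, 0.0, 1.0], 3)]
CALL [([-0.193, 0.725, 0.0, 0.0, 0.0, 0.0, 1.0], 4), ([-0.193, 0.725, 0.827, 0.0, 0.0, 0.0, 1.0], 5)]
```

```bash
python3 -c "
from h import *
s=read_state();print(s['width'],s['position'],s['ft_force'])
a,d=capture('scene');b,d2=capture('top')
a=cv2.resize(a[190:310,90:220],(520,480));b=cv2.resize(b[120:200,370:450],(280,280))
c=np.zeros((480,800,3),np.uint8);c[:,:520]=a;c[:280,520:]=b;save('g1',c)
print(read_state()['width'],read_state()['position'])"
```

```text
0.054217014289020274 [ 0.45125687 -0.366645    0.10660798] [-0.18283579  0.21008614  6.11641098]
0.05448349096628704 [ 0.45125455 -0.36666227  0.1066093 ]
```

View pics/g1.png

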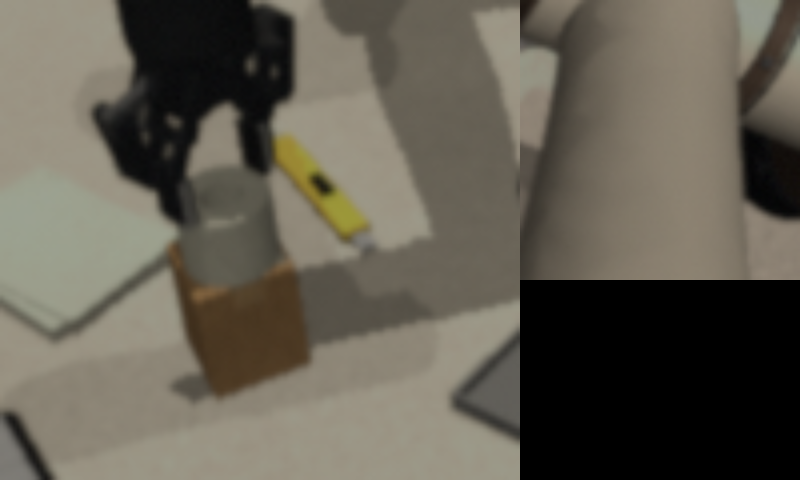

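>>> play_rows(
  moves=[
    [0,0.02,-0.1,0,0,0,1],
    [0,0.02,-0.2,0,0,0,1],
    [0,0.02,-0.3,0,0,0,1],
    [0,0.02,-0.4,0,0,0,1],
    [0,0.02,-0.4,0,0,0,1],
  ],
)

```text
time_s: 3.85
position: [0.4495, -0.3629, 0.1646]
tcp_rot: [-0.354, 3.119, -0.003]
ft_force: [0.1, -0.2, -1.7]
width: 0.0545
```

```bash
python3 -c "
from h import *
s=read_state();print(s['width'],s['position'],s['tcp_rot'],s['ft_force'])
a,d=capture('scene');W=cloud('scene',d)
for l in ('carton_tall_mid','roll_wide_mid'):
  for r in masks_of('scene',l):
    Q=W[r['mask']];Q=Q[~np.isnan(Q[:,0])];print(l,r['score'],r['extent'],np.percentile(Q,[5,50,95],axis=0).round(3).tolist())
a=cv2.resize(a[170:310,90:220],(520,560));save('g2',a)"
```

```text
0.054509129586087196 [ 0.44954132 -0.36290978  0.16458851] [-3.53753352e-01  3.11869478e+00 -3.00047743e-03] [ 0.05217591 -0.16683025 -1.6743837 ]
carton_tall_mid 0.83 [131.1, 237.6, 34.2, 52.9] [[0.419, -0.4, 0.007], [0.473, -0.373, 0.067], [0.484, -0.341, 0.087]]
roll_wide_mid 0.58 [129.4, 214.4, 29.2, 29.1] [[0.427, -0.391, 0.145], [0.468, -0.365, 0.179], [0.48, -0.337, 0.194]]
```

View pics/g2.png

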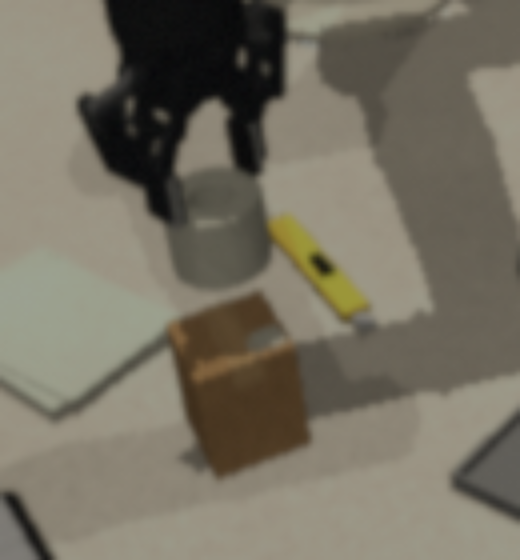

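```bash
cat > roll.py <<'E'
from fit import *
from scipy.optimize import least_squares
def roll(Rad,zb,h,cam="scene",c=None):
    """circle fits of the side of a hung roll, slices above its bottom zb"""
    s=read_state(); c=s["position"][:2] if c is None else np.array(c); p,d=capture(cam); W=cloud(cam,d)
    print("tcp",s["position"].round(4))
    for z0,z1 in ((zb+.003,zb+.014),(zb+.010,zb+.022)):
        P=slab(W,c,Rad+.014,z0,z1)
        r=least_squares(lambda x:np.hypot(*(P[:,:2]-x).T)-Rad,c,loss="soft_l1",f_scale=.001)
        print(z0.round(3) if hasattr(z0,'round') else z0,len(P),r.x.round(4),"rms",np.sqrt(np.mean(r.fun**2)).round(4),"off",(r.x-c).round(4))
    P=slab(W,c,Rad+.003,zb-.02,zb+.1); print("z histogram",np.histogram(P[:,2],bins=12,range=(zb-.01,zb+.05))[0])
E
python3 -c "
from roll import *
roll(.03,.145,.05)
from plan import plan
plan([(.460,-.099,.165,None,1,3)])"
```

```text
tcp [ 0.4482 -0.3621  0.1622]
0.148 94 [ 0.4474 -0.361 ] rms 0.0012 off [-0.0008  0.0012]
0.155 88 [ 0.4478 -0.3612] rms 0.0013 off [-0.0005  0.0009]
z histogram [  3  21  48  46  33  38  45  52  56  60  97 141]
t 4.05 pos [ 0.4482 -0.3621  0.162 ] jaw 102.9 w 0.0546 F [-0.1 -0.3 -1.7] q6 -0.95
CALL [([-0.272, 0.98, -0.012, 0.0, 0.0, 0.0, 1.0], 3)]
CALL [([-0.198, 0.712, -0.008, 0.0, 0.0, 0.0, 1.0], 5)]
```

>>> play_rows(
  moves=[
    [-0.1,0.36,-0.012,0,0,0,1],
    [-0.19,0.68,-0.012,0,0,0,1],
    [-0.272,0.98,-0.012,0,0,0,1],
    [-0.272,0.98,-0.012,0,0,0,1],
  ],
)

```text
time_s: 4.55
position: [0.4552, -0.2076, 0.1643]
tcp_rot: [0.36, -3.12, -0.001]
ft_force: [0.1, 0.1, -1.5]
width: 0.0545
```

>>> play_rows(
  moves=[
    [-0.1,0.36,-0.01,0,0,0,1],
    [-0.198,0.712,-0.01,0,0,0,1],
    [-0.198,0.712,-0.01,0,0,0,1],
    [-0.198,0.712,-0.01,0,0,0,1],
    [-0.198,0.712,-0.01,0,0,0,1],
  ],
)

```text
time_s: 5.18
position: [0.4604, -0.1004, 0.1658]
tcp_rot: [0.351, -3.121, 0.0]
ft_force: [0.9, -0.3, -0.8]
width: 0.0542
```

```bash
python3 -c "
from roll import *
roll(.03,.143,.05)
from plan import plan
plan([(.460,-.099,.105,None,1,3)])"
```

```text
tcp [ 0.4604 -0.1004  0.1658]
0.146 70 [ 0.4602 -0.0995] rms 0.0017 off [-0.0001  0.0009]
0.153 87 [ 0.4602 -0.0993] rms 0.0018 off [-0.0002  0.0011]
z histogram [ 0  2 15 27 38 32 29 35 35 40 50 64]
t 5.22 pos [ 0.4604 -0.1005  0.1659] jaw 102.8 w 0.0544 F [ 0.4  0.4 -1.4] q6 -1.48
CALL [([0.0, 0.01, 0.406, 0.0, 0.0, 0.0, 1.0], 4)]
```

>>> play_rows(
  moves=[
    [0,0,0.2,0,0,0,1],
    [0,0,0.4,0,0,0,1],
    [0,0,0.6,0,0,0,1],
    [0,0,0.75,0,0,0,1],
    [0,0,0.85,0,0,0,1],
    [0,0,0.88,0,0,0,1],
    [0,0,0.88,0,0,0,1],
  ],
)

```text
time_s: 6.1
position: [0.4607, -0.0999, 0.0342]
tcp_rot: [0.353, -3.122, 0.0]
ft_force: [0.3, -0.2, -1.3]
width: 0.0544
```

>>> play_rows(
  moves=[
    [0,0,0.025,0,0,0,1],
    [0,0,0.025,0,0,0,0],
    [0,0,0.025,0,0,0,0],
    [0,0,0.025,0,0,0,0],
    [0,0,0.025,0,0,0,0],
    [0,0,0.025,0,0,0,0],
  ],
)

```text
time_s: 6.85
position: [0.4606, -0.0993, 0.0304]
tcp_rot: [-0.354, 3.121, -0.0]
ft_force: [-0.2, 0.6, 0.2]
width: 0.085
```

>>> play_rows(
  moves=[
    [0,0,-0.2,0,0,0,0],
    [0,0,-0.5,0,0,0,0],
    [0,0,-0.9,0,0,0,0],
    [0,0,-0.9,0,0,0,0],
  ],
)

```text
time_s: 7.35
position: [0.464, -0.0992, 0.1703]
tcp_rot: [-0.354, 3.11, -0.002]
ft_force: [0.1, -0.2, -0.2]
width: 0.0853
```

```bash
python3 -c "
from roll import *
roll(.03,.008,.05,c=(.460,-.099))
W=cloud('scene',capture('scene')[1])
P=slab(W,(.45,-.367),.06,.076,.1);print(fitrect(P,.064,.064,(.449,-.367)),len(P))
for z in (.02,.04,.06):
  P=slab(W,(.45,-.367),.06,z,z+.02);print(cv2.minAreaRect(P[:,:2].astype(np.float32)*1000))
p,d=capture('top');W=cloud('top',d)
P=slab(W,(.45,-.367),.06,.076,.1);print(fitrect(P,.064,.064,(.449,-.367)) if len(P) else 0,len(P))
P=slab(W,(.46,-.099),.05,.05,.065);print(len(P),np.percentile(P,[1,99],axis=0).round(4) if len(P) else 0)
"
```

```text
tcp [ 0.464  -0.0992  0.1703]
0.011 68 [ 0.4602 -0.0987] rms 0.002 off [0.0002 0.0003]
0.018000000000000002 65 [ 0.4606 -0.0987] rms 0.0015 off [0.0006 0.0003]
z histogram [  0  18  35  28  27  22  32  29  25  28  44 102]
(array([ 0.44886347, -0.36662666,  2.93984968]), np.float64(0.07135376298447775)) 510
((460.9118347167969, -384.0844421386719), (87.19242858886719, 44.8698616027832), 35.72277069091797)
((459.0522155761719, -384.256103515625), (90.4277572631836, 45.98625564575195), 33.46379470825195)
((461.08843994140625, -383.3539733886719), (87.54289245605469, 44.6339111328125), 35.62377166748047)
(array([ 0.44633496, -0.36676135,  1.37388392]), np.float64(0.0015463334919208157)) 606
94 [[ 0.4334 -0.1218  0.0525]
 [ 0.4497 -0.0759  0.0608]]
```

```bash
python3 -c "
from plan import *
T=(.4477,-.3667)
plan([(*T,.165,78.6,0,2)])
plan([(*T,.045,78.6,0,2),(*T,.045,78.6,1,5),(*T,.145,78.6,1,1)],cur=(*T,.165,np.radians(168.6)))"
```

```text
t 7.5 pos [ 0.4597 -0.0992  0.1646] jaw 102.9 w 0.0852 F [-0.3 -0.7 -1.1] q6 -1.48
CALL [([0.271, -0.98, -0.002, 0.0, 0.0, 0.121, 0.0], 3)]
CALL [([0.022, -0.768, -0.001, 0.0, 0.0, 0.091, 0.0], 4)]
t 7.5 pos [ 0.4477 -0.3667  0.165 ] jaw 78.60000000000002 w 0.0852 F [-0.3 -0.7 -1.1] q6 -1.48
CALL [([0.0, 0.0, 0.8, 0.0, 0.0, 0.0, 0.0], 4), ([0.0, 0.0, 0.8, 0.0, 0.0, 0.0, 1.0], 6), ([0.0, 0.0, 0.133, 0.0, 0.0, 0.0, 1.0], 3)]
```

>>> play_rows(
  moves=[
    [0.271,-0.98,0,0,0,0.121,0],
    [0.271,-0.98,0,0,0,0.121,0],
    [0.271,-0.98,0,0,0,0.121,0],
  ],
)

```text
time_s: 7.88
position: [0.4523, -0.2537, 0.1631]
tcp_rot: [-0.03, -3.137, -0.001]
ft_force: [0.2, 0.1, -0.9]
width: 0.0856
```

>>> play_rows(
  moves=[
    [0.022,-0.768,0,0,0,0.091,0],
    [0.022,-0.768,0,0,0,0.091,0],
    [0.022,-0.768,0,0,0,0.091,0],
    [0.022,-0.768,0,0,0,0.091,0],
  ],
)

```text
time_s: 8.38
position: [0.4476, -0.3663, 0.1633]
tcp_rot: [-0.312, -3.122, -0.003]
ft_force: [0.5, 1.0, -0.3]
width: 0.0857
```

```bash
python3 -c "
from plan import *
T=(.4477,-.3667)
plan([(*T,.16,78.6,0,1),(*T,.045,78.6,0,2),(*T,.045,78.6,1,5)])"
```

```text
t 8.38 pos [ 0.4476 -0.3663  0.1633] jaw 78.60000000000002 w 0.0857 F [ 0.5  1.  -0.3] q6 -1.36
CALL [([-0.001, -0.002, 0.022, 0.0, 0.0, 0.0, 0.0], 2), ([-0.001, -0.002, 0.789, 0.0, 0.0, 0.0, 0.0], 4), ([-0.001, -0.002, 0.789, 0.0, 0.0, 0.0, 1.0], 6)]
```

>>> play_rows(
  moves=[
    [0,0,0.2,0,0,0,0],
    [0,0,0.4,0,0,0,0],
    [0,0,0.6,0,0,0,0],
    [0,0,0.79,0,0,0,0],
    [0,0,0.79,0,0,0,0],
    [0,0,0.79,0,0,0,1],
    [0,0,0.79,0,0,0,1],
    [0,0,0.79,0,0,0,1],
    [0,0,0.79,0,0,0,1],
    [0,0,0.79,0,0,0,1],
    [0,0,0.79,0,0,0,1],
    [0,0,0.65,0,0,0,1],
    [0,0,0.45,0,0,0,1],
    [0,0,0.15,0,0,0,1],
    [0,0,0.15,0,0,0,1],
  ],
)

```text
time_s: 10.25
position: [0.4504, -0.3678, 0.1465]
tcp_rot: [0.31, 3.119, -0.004]
ft_force: [0.0, -0.2, -2.8]
width: 0.0622
```

```bash
cat > box.py <<'E'
from fit import *
def sides(a,b,h,zc,cam="scene",c=None,r=.085,free=True):
    """fit box pose (x,y,yaw, top) from the visible cloud; tcp-centred"""
    s=read_state(); c=s["position"][:2] if c is None else np.array(c); W=cloud(cam,capture(cam)[1])
    P=slab(W,c,r,zc-h/2,zc+h/2+.004)
    def f(x):
        cc,sn=np.cos(x[2]),np.sin(x[2]); D=P[:,:2]-x[:2]
        q=np.c_[abs(D@[cc,sn])-a/2,abs(D@[-sn,cc])-b/2,abs(P[:,2]-zc-x[3])-h/2]
        o=np.linalg.norm(np.maximum(q,0),axis=1)+np.minimum(q.max(1),0)   # signed distance to box
        return np.mean(np.minimum(abs(o),.006))*1e3
    best=min((minimize(f,[*c,t,0],method="Nelder-Mead",options=dict(maxiter=900,initial_simplex=np.array([[*c,t,0],[c[0]+.01,c[1],t,0],[c[0],c[1]+.01,t,0],[*c,t+.2,0],[*c,t,.005]]))) for t in np.linspace(0,np.pi,9)[:-1]),key=lambda r:r.fun)
    x=best.x; print(cam,"n",len(P),"xy",x[:2].round(4),"yaw",np.degrees(x[2]).round(1)%180,"zc",(zc+x[3]).round(4),"err mm",round(best.fun,2),"off tcp",(x[:2]-s["position"][:2]).round(4))
E
python3 -c "
from box import *
from plan import *
s=read_state()
sides(.064,.064,.085,s['position'][2]-.004)
plan([(.6215,-.021,.15,119,1,2)])"
```

```text
scene n 1265 xy [ 0.4478 -0.3663] yaw 168.7 zc 0.1409 err mm 1.25 off tcp [-0.0026  0.0014]
t 10.3 pos [ 0.4489 -0.3666  0.1439] jaw 78.60000000000002 w 0.0619 F [-0.1  0.3 -2.7] q6 -1.36
CALL [([-0.265, 0.98, -0.016, 0.0, 0.0, -0.139, 1.0], 3)]
CALL [([-0.59, 0.98, -0.018, 0.0, 0.0, -0.157, 1.0], 3)]
CALL [([-0.314, 0.273, -0.007, 0.0, 0.0, -0.057, 1.0], 3)]
```

>>> play_rows(
  moves=[
    [-0.1,0.36,-0.02,0,0,-0.05,1],
    [-0.19,0.7,-0.02,0,0,-0.1,1],
    [-0.265,0.98,-0.02,0,0,-0.139,1],
  ],
)

```text
time_s: 10.68
position: [0.5155, -0.2284, 0.1436]
tcp_rot: [0.129, -3.135, -0.003]
ft_force: [0.7, -0.4, -2.1]
width: 0.0619
```

>>> play_rows(
  moves=[
    [-0.2,0.34,-0.02,0,0,-0.05,1],
    [-0.4,0.67,-0.02,0,0,-0.1,1],
    [-0.59,0.98,-0.02,0,0,-0.157,1],
  ],
)

```text
time_s: 11.05
position: [0.592, -0.0749, 0.1465]
tcp_rot: [0.619, -3.075, -0.002]
ft_force: [0.5, -0.2, -2.9]
width: 0.0622
```

```bash
python3 -c "
from plan import *
plan([(.6215,-.021,.15,119,1,2)])"
```

```text
t 11.05 pos [ 0.592  -0.0749  0.1465] jaw 112.8 w 0.0622 F [ 0.5 -0.2 -2.9] q6 -1.32
CALL [([-0.321, 0.256, -0.023, 0.0, 0.0, -0.055, 1.0], 3)]
```

>>> play_rows(
  moves=[
    [-0.321,0.256,0,0,0,-0.055,1],
    [-0.321,0.256,0,0,0,-0.055,1],
    [-0.321,0.256,0.2,0,0,-0.055,1],
    [-0.321,0.256,0.35,0,0,-0.055,1],
    [-0.321,0.256,0.35,0,0,-0.055,1],
    [-0.321,0.256,0.35,0,0,-0.055,1],
  ],
)

```text
time_s: 11.8
position: [0.6228, -0.0234, 0.0965]
tcp_rot: [0.782, -3.042, 0.0]
ft_force: [-0.5, 0.2, -2.6]
width: 0.062
```

```bash
python3 -c "
from box import *
from plan import *
s=read_state()
sides(.064,.064,.085,s['position'][2]-.003)
sides(.064,.064,.085,s['position'][2]-.003,cam='top')
plan([(.6215,-.021,.05,119,1,2)])"
```

```text
scene n 909 xy [ 0.6205 -0.0246] yaw 118.5 zc 0.0909 err mm 1.35 off tcp [-0.0023 -0.0012]
top n 456 xy [ 0.6204 -0.0244] yaw 117.0 zc 0.0898 err mm 1.12 off tcp [-0.0028 -0.0011]
t 11.9 pos [ 0.6234 -0.0232  0.0974] jaw 118.8 w 0.0619 F [-0.3 -0.3 -2.4] q6 -1.29
CALL [([0.004, 0.019, 0.316, 0.0, 0.0, -0.001, 1.0], 3)]
```

>>> play_rows(
  moves=[
    [-0.017,0.017,0.1,0,0,0,1],
    [-0.017,0.017,0.2,0,0,0,1],
    [-0.017,0.017,0.26,0,0,0,1],
    [-0.017,0.017,0.285,0,0,0,1],
    [-0.017,0.017,0.285,0,0,0,1],
  ],
)

```text
time_s: 12.52
position: [0.6241, -0.0195, 0.0536]
tcp_rot: [-0.783, 3.042, -0.0]
ft_force: [0.5, 0.3, -2.7]
width: 0.062
```

>>> play_rows(
  moves=[
    [0,0,0.015,0,0,0,1],
    [0,0,0.015,0,0,0,1],
    [0,0,0.015,0,0,0,0],
    [0,0,0.015,0,0,0,0],
    [0,0,0.015,0,0,0,0],
    [0,0,0.015,0,0,0,0],
    [0,0,-0.2,0,0,0,0],
    [0,0,-0.5,0,0,0,0],
    [0,0,-0.9,0,0,0,0],
    [0,0,-0.9,0,0,0,0],
  ],
)

```text
time_s: 13.78
position: [0.6273, -0.0193, 0.1951]
tcp_rot: [-0.781, 3.03, -0.003]
ft_force: [0.6, -0.6, -0.6]
width: 0.0854
```

```bash
python3 -c "
from box import *
from plan import *
sides(.064,.064,.085,.0465,c=(.6215,-.021),r=.065)
plan([(.649,.259,.175,None,0,2)])"
```

```text
scene n 1281 xy [ 0.6229 -0.0209] yaw 29.1 zc 0.047 err mm 2.13 off tcp [-0.0044 -0.0016]
t 13.82 pos [ 0.6252 -0.0192  0.1916] jaw 118.9 w 0.0857 F [-0.4  0.1 -1.4] q6 -1.29
CALL [([-0.655, 0.98, 0.07, 0.0, 0.0, 0.0, 0.0], 3)]
CALL [([-0.38, 0.568, 0.041, 0.0, 0.0, 0.0, 0.0], 4)]
```

>>> play_rows(
  moves=[
    [-0.655,0.98,0.07,0,0,0,0],
    [-0.655,0.98,0.07,0,0,0,0],
    [-0.655,0.98,0.07,0,0,0,0],
  ],
)

```text
time_s: 14.2
position: [0.638, 0.1583, 0.1761]
tcp_rot: [0.782, -3.039, 0.0]
ft_force: [0.5, -0.2, 0.2]
width: 0.0857
```

>>> play_rows(
  moves=[
    [-0.38,0.568,0.041,0,0,0,0],
    [-0.38,0.568,0.041,0,0,0,0],
    [-0.38,0.568,0.041,0,0,0,0],
    [-0.38,0.568,0.041,0,0,0,0],
  ],
)

```text
time_s: 14.7
position: [0.647, 0.2581, 0.1704]
tcp_rot: [0.782, -3.04, 0.001]
ft_force: [0.3, -0.0, 0.2]
width: 0.0852
```

```bash
python3 -c "
from plan import *
plan([(.649,.259,.165,None,0,1),(.649,.259,.093,None,0,2)])"
```

```text
t 14.7 pos [0.647  0.2581 0.1704] jaw 118.9 w 0.0852 F [ 0.3 -0.   0.2] q6 -1.68
CALL [([-0.014, -0.001, 0.036, 0.0, 0.0, 0.0, 0.0], 2), ([-0.014, -0.001, 0.516, 0.0, 0.0, 0.0, 0.0], 4)]
```

>>> play_rows(
  moves=[
    [-0.014,0,0.2,0,0,0,0],
    [-0.014,0,0.4,0,0,0,0],
    [-0.014,0,0.51,0,0,0,0],
    [-0.014,0,0.51,0,0,0,0],
    [-0.014,0,0.51,0,0,0,1],
    [-0.014,0,0.51,0,0,0,1],
    [-0.014,0,0.51,0,0,0,1],
    [-0.014,0,0.51,0,0,0,1],
    [-0.014,0,0.51,0,0,0,1],
    [-0.014,0,0.51,0,0,0,1],
    [-0.014,0,0.51,0,0,0,1],
  ],
)

```text
time_s: 16.08
position: [0.6493, 0.262, 0.1037]
tcp_rot: [-0.786, 3.036, 0.003]
ft_force: [-12.5, 2.1, 23.5]
width: 0.0002
```

>>> play_rows(
  moves=[
    [0,0,-0.1,0,0,0,1],
    [0,0,-0.25,0,0,0,1],
    [0,0,-0.45,0,0,0,1],
    [0,0,-0.45,0,0,0,1],
    [0,0,-0.45,0,0,0,1],
  ],
)

```text
time_s: 16.7
position: [0.6492, 0.2596, 0.1623]
tcp_rot: [0.782, -3.042, -0.0]
ft_force: [0.0, 0.5, -1.0]
width: 0.0004
```

```bash
python3 -c "
from roll import *
s=read_state()
roll(.022,s['position'][2]-.010,.036)
from plan import plan
plan([(.460,-.099,.165,None,1,3)])"
```

```text
tcp [0.6492 0.2596 0.1623]
0.155 0 [0.6492 0.2596] rms nan off [0. 0.]
0.162 0 [0.6492 0.2596] rms nan off [0. 0.]
z histogram [ 0  0  0  0  0  0  0  0  2 11 12 13]
t 16.75 pos [0.6489 0.2594 0.1617] jaw 118.8 w 0.0001 F [ 0.5 -0.2 -0.3] q6 -1.68
CALL [([0.98, -0.645, -0.01, 0.0, 0.0, 0.0, 1.0], 3)]
CALL [([0.98, -0.645, -0.01, 0.0, 0.0, 0.0, 1.0], 3)]
CALL [([0.296, -0.195, -0.003, 0.0, 0.0, 0.0, 1.0], 4)]
  return _methods._mean(a, axis=axis, dtype=dtype,
  ret = ret.dtype.type(ret / rcount)
```

```bash
python3 -c "
from h import *
a,d=capture('scene');W=cloud('scene',d)
for l in ('roll_slim_mid','carton_flat_mid'):
  for r in masks_of('scene',l):
    Q=W[r['mask']];Q=Q[~np.isnan(Q[:,0])];print(l,r['score'],r['extent'],np.percentile(Q,[5,50,95],axis=0).round(3).tolist())
b,d=capture('top')
a=cv2.resize(a[130:260,300:430],(500,500));b=cv2.resize(b[60:160,120:220],(300,300))
c=np.zeros((500,800,3),np.uint8);c[:,:500]=a;c[:300,500:]=b;save('g3',c)"
```

```text
roll_slim_mid 0.56 [366.7, 181.3, 6.4, 17.7] [[0.637, 0.234, 0.091], [0.657, 0.245, 0.111], [0.671, 0.271, 0.122]]
carton_flat_mid 0.61 [344.4, 186.4, 41.9, 24.7] [[0.607, 0.218, 0.048], [0.66, 0.242, 0.076], [0.697, 0.289, 0.087]]
```

View pics/g3.png

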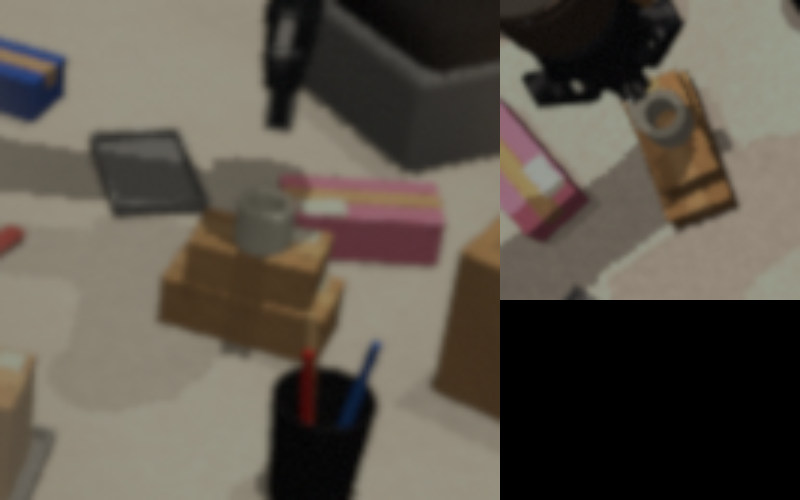

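>>> play_rows(
  moves=[
    [0.3,-0.3,-0.3,0,0,0,0],
    [0.6,-0.6,-0.3,0,0,0,0],
    [0.6,-0.6,-0.3,0,0,0,0],
  ],
)

```text
time_s: 17.32
position: [0.6134, 0.1348, 0.2092]
tcp_rot: [-0.779, 3.043, 0.0]
ft_force: [0.9, -0.5, -0.7]
width: 0.0542
```

```bash
cat > look.py <<'E'
from box import *
for cam in("top","scene"):
    p,d=capture(cam); W=cloud(cam,d); save("l_"+cam,p)
    P=slab(W,(.648,.255),.06,.113,.13); lo,hi=np.percentile(P,[1,99],axis=0); print(cam,"rolltop",len(P),((lo+hi)/2).round(4),(hi-lo).round(4))
    P=slab(W,(.648,.255),.06,.092,.118)
    r=__import__("scipy.optimize",fromlist=["x"]).least_squares(lambda x:np.hypot(*(P[:,:2]-x).T)-.022,((lo+hi)/2)[:2],loss="soft_l1",f_scale=.001); print("rollside",r.x.round(4))
    P=slab(W,(.64,.255),.09,.078,.093); x,f=fitrect(P,.1,.056,(.644,.26)); print("flat",x.round(4),np.degrees(x[2]).round(1),round(f,2))
    P=slab(W,(.635,.255),.09,.037,.053); x,f=fitrect(P,.13,.064,(.642,.258)); print("long",x.round(4),np.degrees(x[2]).round(1),round(f,2))
E
python3 look.py; python3 -c "
import cv2
b=cv2.imread('pics/l_top.png');cv2.imwrite('pics/g4.png',cv2.resize(b[60:160,130:230],(500,500),interpolation=2))"
```

```text
top rolltop 104 [0.6482 0.261  0.1182] [0.0407 0.0339 0.0098]
rollside [0.649  0.2487]
flat [0.6442 0.2592 0.4056] 23.2 0.03
long [0.6414 0.2608 0.3548] 20.3 0.01
scene rolltop 106 [0.6523 0.2548 0.1186] [0.0402 0.0407 0.0107]
rollside [0.6508 0.2565]
flat [0.6468 0.2568 3.5483] 203.3 0.12
long [0.6455 0.2566 0.4089] 23.4 0.09
```

View pics/g4.png

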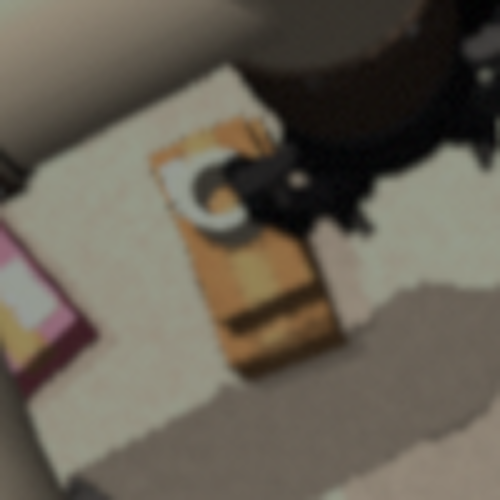

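```bash
python3 -c "
from box import *
s=read_state();print(s['position'],s['width'])
for cam in('top','scene'):
  W=cloud(cam,capture(cam)[1]);P=slab(W,s['position'][:2],.065,.13,.33)
  print(cam,len(P),np.sort(P[:,2])[[0,5,10,20]].round(4),np.histogram(P[:,2]-s['position'][2],bins=np.arange(-.06,.08,.01)))
"; python3 -c "
from plan import *
plan([(.65,.258,.165,113.3,0,3)])"
```

```text
[0.61393344 0.13618408 0.2083702 ] 0.06884967959626774
top 425 [0.238  0.2464 0.2486 0.2543] (array([ 0,  0,  0,  0,  0,  0,  0,  0,  1,  8, 21, 13,  6, 57]), array([-6.00000000e-02, -5.00000000e-02, -4.00000000e-02, -3.00000000e-02,
       -2.00000000e-02, -1.00000000e-02,  1.38777878e-17,  1.00000000e-02,
        2.00000000e-02,  3.00000000e-02,  4.00000000e-02,  5.00000000e-02,
        6.00000000e-02,  7.00000000e-02,  8.00000000e-02]))
scene 265 [0.2402 0.2424 0.244  0.2464] (array([ 0,  0,  0,  0,  0,  0,  0,  0,  0, 27, 41, 40, 34,  9]), array([-6.00000000e-02, -5.00000000e-02, -4.00000000e-02, -3.00000000e-02,
       -2.00000000e-02, -1.00000000e-02,  1.38777878e-17,  1.00000000e-02,
        2.00000000e-02,  3.00000000e-02,  4.00000000e-02,  5.00000000e-02,
        6.00000000e-02,  7.00000000e-02,  8.00000000e-02]))
t 17.52 pos [0.6143 0.1381 0.2074] jaw 118.9 w 0.0822 F [ 0.  -1.1  0.4] q6 -1.54
CALL [([-0.594, 0.585, 0.283, 0.0, 0.0, 0.049, 0.0], 6)]
```

>>> play_rows(
  moves=[
    [-0.594,0.585,0.283,0,0,0.049,0],
    [-0.594,0.585,0.283,0,0,0.049,0],
    [-0.594,0.585,0.283,0,0,0.049,0],
    [-0.594,0.585,0.283,0,0,0.049,0],
    [-0.594,0.585,0.283,0,0,0.049,0],
  ],
)

```text
time_s: 18.15
position: [0.65, 0.2571, 0.1661]
tcp_rot: [-0.633, 3.076, -0.0]
ft_force: [0.1, 0.2, 0.5]
width: 0.0852
```

```bash
python3 -c "
from plan import *
plan([(.65,.258,.165,113.3,0,1),(.65,.258,.07,113.3,0,1)])"
```

```text
t 18.15 pos [0.65   0.2571 0.1661] jaw 113.2 w 0.0852 F [0.1 0.2 0.5] q6 -1.77
CALL [([-0.003, 0.006, 0.007, 0.0, 0.0, -0.001, 0.0], 2), ([-0.003, 0.006, 0.641, 0.0, 0.0, -0.001, 0.0], 3)]
```

Closing only part way, so a miss does no harm.

>>> play_rows(
  moves=[
    [0,0.006,0.2,0,0,0,0],
    [0,0.006,0.4,0,0,0,0],
    [0,0.006,0.55,0,0,0,0],
    [0,0.006,0.64,0,0,0,0],
    [0,0.006,0.64,0,0,0,0],
    [0,0.006,0.64,0,0,0,0.6],
    [0,0.006,0.64,0,0,0,0.6],
    [0,0.006,0.64,0,0,0,0.6],
    [0,0.006,0.64,0,0,0,0.6],
    [0,0.006,0.64,0,0,0,0.6],
    [0,0.006,0.64,0,0,0,0.6],
  ],
)

```text
time_s: 19.52
position: [0.6504, 0.2587, 0.0712]
tcp_rot: [-0.633, 3.074, 0.001]
ft_force: [-0.8, -0.4, 6.0]
width: 0.0429
```

Width 43 mm: the small roll is held. Lift.

>>> play_rows(
  moves=[
    [0,0,0,0,0,0,1],
    [0,0,0,0,0,0,1],
    [0,0,-0.15,0,0,0,1],
    [0,0,-0.4,0,0,0,1],
    [0,0,-0.5,0,0,0,1],
    [0,0,-0.5,0,0,0,1],
    [0,0,-0.5,0,0,0,1],
  ],
)

```text
time_s: 20.4
position: [0.6484, 0.2578, 0.1424]
tcp_rot: [0.632, -3.074, 0.001]
ft_force: [-0.3, 0.8, -0.7]
width: 0.0425
```

```bash
python3 -c "
from roll import *
s=read_state()
roll(.022,s['position'][2]+.012,.036)
from plan import plan
plan([(.460,-.099,.15,None,1,3)])"
```

```text
tcp [0.6484 0.2578 0.1424]
0.157 38 [0.6486 0.258 ] rms 0.0022 off [0.0002 0.0002]
0.164 42 [0.6492 0.2531] rms 0.0039 off [ 0.0008 -0.0047]
z histogram [ 0  0  9 21  9 16  9 13 10 28  4  1]
t 20.45 pos [0.6484 0.2577 0.1423] jaw 113.2 w 0.0424 F [ 0.1  0.4 -0.9] q6 -1.77
CALL [([0.98, -0.792, -0.024, 0.0, 0.0, 0.0, 1.0], 4)]
CALL [([0.98, -0.792, -0.024, 0.0, 0.0, 0.0, 1.0], 4)]
CALL [([0.132, -0.107, -0.003, 0.0, 0.0, 0.0, 1.0], 4)]
```

>>> play_rows(
  moves=[
    [0.33,-0.26,-0.02,0,0,0,1],
    [0.66,-0.53,-0.02,0,0,0,1],
    [0.98,-0.792,-0.02,0,0,0,1],
    [0.98,-0.792,-0.02,0,0,0,1],
  ],
)

```text
time_s: 20.95
position: [0.5581, 0.0875, 0.1465]
tcp_rot: [0.626, -3.074, 0.001]
ft_force: [0.8, -0.3, -0.6]
width: 0.0425
```

>>> play_rows(
  moves=[
    [0.33,-0.26,-0.02,0,0,0,1],
    [0.66,-0.53,-0.02,0,0,0,1],
    [0.98,-0.792,-0.02,0,0,0,1],
    [0.98,-0.792,-0.02,0,0,0,1],
  ],
)

```text
time_s: 21.45
position: [0.4709, -0.0784, 0.1498]
tcp_rot: [0.626, -3.076, -0.001]
ft_force: [0.4, -0.1, -0.6]
width: 0.0424
```

```bash
python3 -c "
from plan import plan
plan([(.460,-.099,.12,None,1,3)])"
```

```text
t 21.45 pos [ 0.4709 -0.0784  0.1498] jaw 113.0 w 0.0424 F [ 0.4 -0.1 -0.6] q6 -1.35
CALL [([0.121, -0.098, 0.199, 0.0, 0.0, 0.0, 1.0], 4)]
```

>>> play_rows(
  moves=[
    [0.12,-0.098,0.2,0,0,0,1],
    [0.12,-0.098,0.2,0,0,0,1],
    [0.12,-0.098,0.3,0,0,0,1],
    [0.12,-0.098,0.3,0,0,0,1],
    [0.12,-0.098,0.3,0,0,0,1],
  ],
)

```text
time_s: 22.08
position: [0.4636, -0.0961, 0.1062]
tcp_rot: [-0.635, 3.075, -0.001]
ft_force: [0.1, 1.1, -0.5]
width: 0.0428
```

```bash
python3 -c "
from roll import *
s=read_state()
roll(.022,s['position'][2]+.013,.036)
a,d=capture('scene');a=cv2.resize(a[170:280,180:290],(550,550));save('g5',a)
W=cloud('scene',d);P=slab(W,(.46,-.099),.014,.062,.09);print(len(P),np.median(P,0) if len(P) else 0)
"
```

```text
tcp [ 0.4636 -0.0961  0.1062]
0.122 37 [ 0.4627 -0.0962] rms 0.0017 off [-0.0009 -0.0001]
0.129 49 [ 0.4642 -0.1006] rms 0.0041 off [ 0.0006 -0.0045]
z histogram [ 0  2 10 20 13 16 18 16 22 45  9  9]
40 [ 0.46374561 -0.10243196  0.07325804]
```

View pics/g5.png

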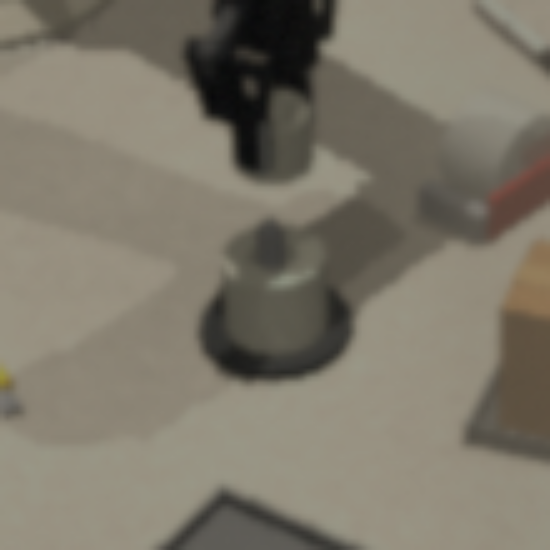

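>>> play_rows(
  moves=[
    [0.026,-0.01,0,0,0,0,1],
    [0.026,-0.01,0.1,0,0,0,1],
    [0.026,-0.01,0.2,0,0,0,1],
    [0.026,-0.01,0.3,0,0,0,1],
    [0.026,-0.01,0.38,0,0,0,1],
    [0.026,-0.01,0.395,0,0,0,1],
    [0.026,-0.01,0.395,0,0,0,1],
  ],
)

```text
time_s: 23.05
position: [0.4596, -0.0997, 0.0465]
tcp_rot: [-0.633, 3.077, -0.0]
ft_force: [-0.6, 0.1, 0.6]
width: 0.0429
```

>>> play_rows(
  moves=[
    [0,0,0.01,0,0,0,1],
    [0,0,0.015,0,0,0,1],
    [0,0,0.015,0,0,0,1],
  ],
)

```text
time_s: 23.42
position: [0.4595, -0.0996, 0.0442]
tcp_rot: [-0.633, 3.077, -0.0]
ft_force: [-0.4, -0.5, -0.5]
width: 0.0426
```

>>> play_rows(
  moves=[
    [0,0,0,0,0,0,0],
    [0,0,0,0,0,0,0],
    [0,0,0,0,0,0,0],
    [0,0,0,0,0,0,0],
    [0,0,-0.2,0,0,0,0],
    [0,0,-0.5,0,0,0,0],
    [0,0,-0.8,0,0,0,0],
    [0,0,-0.8,0,0,0,0],
  ],
)

```text
time_s: 24.42
position: [0.462, -0.0996, 0.1678]
tcp_rot: [-0.632, 3.068, -0.002]
ft_force: [-0.3, -0.2, -0.5]
width: 0.0855
```

```bash
python3 -c "
from roll import *
roll(.022,.060,.036,c=(.46,-.099))
W=cloud('scene',capture('scene')[1]);P=slab(W,(.46,-.099),.03,.04,.13);print(np.percentile(P[:,2],[50,90,97,99]).round(4))
from plan import plan
plan([(.6449,.259,.15,113.3,0,2)])"; python3 look.py
```

```text
tcp [ 0.462  -0.0996  0.1678]
0.063 50 [ 0.4591 -0.0989] rms 0.0012 off [-0.0009  0.0001]
0.06999999999999999 62 [ 0.4594 -0.0999] rms 0.0034 off [-0.0006 -0.0009]
z histogram [ 1 33 24 21 20 29 35 32 70 21  0  0]
[0.0741 0.0944 0.0958 0.0966]
t 24.52 pos [ 0.4591 -0.0995  0.1641] jaw 113.2 w 0.0854 F [-1.1  0.2 -0.4] q6 -1.3
CALL [([-0.98, 0.804, 0.044, 0.0, 0.0, 0.0, 0.0], 4)]
CALL [([-0.98, 0.803, 0.044, 0.0, 0.0, 0.0, 0.0], 4)]
CALL [([-0.121, 0.099, 0.005, 0.0, 0.0, 0.0, 0.0], 3)]Traceback (most recent call last):
  File "look.py", line 4, in <module>
    P=slab(W,(.648,.255),.06,.113,.13); lo,hi=np.percentile(P,[1,99],axis=0); print(cam,"rolltop",len(P),((lo+hi)/2).round(4),(hi-lo).round(4))
                                              ~~~~~~~~~~~~~^^^^^^^^^^^^^^^^^
    return _quantile_unchecked(
        a, q, axis, out, overwrite_input, method, keepdims, weights)
    return _ureduce(a,
                    func=_quantile_ureduce_func,
    ...<5 lines>...
                    overwrite_input=overwrite_input,
                    method=method)
    r = func(a, **kwargs)
    result = _quantile(arr,
                       quantiles=q,
    ...<2 lines>...
                       out=out,
                       weights=wgt)
    slices_having_nans = np.isnan(arr[-1, ...])
                                  ~~~^^^^^^^^^
IndexError: index -1 is out of bounds for axis 0 with size 0
```

```bash
python3 -c "
from box import *
for cam in('top','scene'):
  W=cloud(cam,capture(cam)[1])
  P=slab(W,(.64,.255),.09,.078,.093); x,f=fitrect(P,.1,.056,(.644,.26)); print('flat',len(P),x.round(4),np.degrees(x[2]).round(1)%180,round(f,2),np.median(P[:,2]).round(4))
  P=slab(W,(.635,.255),.095,.03,.053); x,f=fitrect(P,.13,.064,(.642,.258)); print('long',len(P),x.round(4),np.degrees(x[2]).round(1)%180,round(f,2))
  sides(.13,.064,.045,.0225,cam=cam,c=(.642,.258),r=.08)
"
```

```text
flat 784 [0.6443 0.2591 0.4167] 23.9 0.02 0.0842
long 259 [0.6409 0.2603 0.3502] 20.1 0.0
top n 688 xy [0.6338 0.225 ] yaw 170.4 zc 0.023 err mm 3.32 off tcp [0.1754 0.3247]
flat 422 [0.6465 0.2578 3.548 ] 23.30000000000001 0.4 0.0848
long 359 [0.6454 0.2561 3.5342] 22.5 0.11
scene n 866 xy [0.6636 0.2018] yaw 19.80000000000001 zc 0.0238 err mm 2.48 off tcp [0.205  0.3015]
```

>>> play_rows(
  moves=[
    [-0.98,0.804,0.044,0,0,0,0],
    [-0.98,0.804,0.044,0,0,0,0],
    [-0.98,0.804,0.044,0,0,0,0],
    [-0.98,0.804,0.044,0,0,0,0],
  ],
)

```text
time_s: 25.28
position: [0.5482, 0.0724, 0.1558]
tcp_rot: [0.639, -3.074, 0.001]
ft_force: [-0.3, -0.4, 0.1]
width: 0.0856
```

>>> play_rows(
  moves=[
    [-0.98,0.804,0.044,0,0,0,0],
    [-0.98,0.804,0.044,0,0,0,0],
    [-0.98,0.804,0.044,0,0,0,0],
    [-0.98,0.804,0.044,0,0,0,0],
  ],
)

```text
time_s: 25.78
position: [0.6349, 0.2406, 0.1481]
tcp_rot: [0.637, -3.074, 0.001]
ft_force: [-0.4, -0.2, -0.8]
width: 0.0854
```

```bash
python3 -c "
from plan import plan
plan([(.6452,.2585,.13,113.5,0,2),(.6452,.2585,.037,113.5,0,2)])"
```

```text
t 25.77 pos [0.6349 0.2406 0.1481] jaw 113.4 w 0.0854 F [-0.4 -0.2 -0.8] q6 -1.76
CALL [([-0.111, 0.082, 0.12, 0.0, 0.0, -0.001, 0.0], 3), ([-0.111, 0.082, 0.74, 0.0, 0.0, -0.001, 0.0], 4)]
```

>>> play_rows(
  moves=[
    [-0.111,0.082,0.12,0,0,0,0],
    [-0.111,0.082,0.12,0,0,0,0],
    [-0.111,0.082,0.35,0,0,0,0],
    [-0.111,0.082,0.6,0,0,0,0],
    [-0.111,0.082,0.74,0,0,0,0],
    [-0.111,0.082,0.74,0,0,0,0],
    [-0.111,0.082,0.74,0,0,0,0.5],
    [-0.111,0.082,0.74,0,0,0,0.5],
    [-0.111,0.082,0.74,0,0,0,0.5],
    [-0.111,0.082,0.74,0,0,0,0.5],
    [-0.111,0.082,0.74,0,0,0,0.5],
  ],
)

```text
time_s: 27.15
position: [0.646, 0.2566, 0.0425]
tcp_rot: [-0.633, 3.073, 0.002]
ft_force: [-1.3, 0.7, 6.2]
width: 0.0543
```

>>> play_rows(
  moves=[
    [0,0,0,0,0,0,1],
    [0,0,0,0,0,0,1],
    [0,0,-0.15,0,0,0,1],
    [0,0,-0.4,0,0,0,1],
    [0,0,-0.6,0,0,0,1],
    [0,0,-0.6,0,0,0,1],
    [0,0,-0.6,0,0,0,1],
  ],
)

```text
time_s: 28.02
position: [0.6435, 0.2554, 0.1279]
tcp_rot: [0.631, -3.074, 0.0]
ft_force: [-0.6, -0.0, -3.5]
width: 0.0548
```

```bash
python3 -c "
from box import *
s=read_state()
sides(.1,.056,.04,s['position'][2]+.023,r=.07)
from plan import plan
plan([(.443,.3715,.13,52.6,1,2)])"
```

```text
scene n 696 xy [0.6447 0.2557] yaw 22.8 zc 0.1511 err mm 1.69 off tcp [0.0012 0.0003]
t 28.07 pos [0.6434 0.2552 0.1274] jaw 113.2 w 0.0544 F [-0.4 -0.1 -2.6] q6 -1.78
CALL [([0.729, 0.98, -0.014, 0.0, 0.0, 0.418, 1.0], 5)]
CALL [([0.321, 0.03, -0.004, 0.0, 0.0, 0.111, 1.0], 4)]
```

>>> play_rows(
  moves=[
    [0.15,0.2,-0.014,0,0,0.084,1],
    [0.29,0.39,-0.014,0,0,0.168,1],
    [0.44,0.59,-0.014,0,0,0.25,1],
    [0.58,0.78,-0.014,0,0,0.334,1],
    [0.729,0.98,-0.014,0,0,0.418,1],
    [0.729,0.98,-0.014,0,0,0.418,1],
  ],
)

```text
time_s: 28.82
position: [0.4837, 0.3481, 0.1304]
tcp_rot: [-0.665, -3.068, 0.004]
ft_force: [-0.3, -0.7, -1.9]
width: 0.0545
```

```bash
python3 -c "
from plan import plan
plan([(.443,.3715,.065,52.5,1,2)])"
```

```text
t 28.82 pos [0.4837 0.3481 0.1304] jaw 65.5 w 0.0545 F [-0.3 -0.7 -1.9] q6 -2.89
CALL [([0.312, 0.029, 0.436, 0.0, 0.0, 0.114, 1.0], 4)]
```

>>> play_rows(
  moves=[
    [0,0,0,0,0,-0.09,1],
    [0,0,0,0,0,-0.18,1],
    [0,0,0,0,0,-0.27,1],
    [0,0,0,0,0,-0.36,1],
    [0,0,0,0,0,-0.45,1],
    [0,0,0,0,0,-0.54,1],
    [0,0,0,0,0,-0.63,1],
    [0,0,0,0,0,-0.72,1],
    [0,0,0,0,0,-0.8,1],
    [0,0,0,0,0,-0.8,1],
  ],
)

```text
time_s: 30.08
position: [0.4864, 0.3469, 0.1307]
tcp_rot: [1.731, -2.619, 0.001]
ft_force: [0.4, 0.0, -2.1]
width: 0.0545
```

```bash
python3 -c "
from plan import plan
plan([(.443,.3715,.08,52.5,1,2)])"
```

```text
t 30.07 pos [0.4864 0.3469 0.1307] jaw 156.9 w 0.0545 F [ 0.4  0.  -2.1] q6 -1.29
CALL [([-0.037, 0.331, 0.338, 0.0, 0.0, -0.66, 1.0], 10)]
```

>>> play_rows(
  moves=[
    [-0.037,0.331,0,0,0,-0.09,1],
    [-0.037,0.331,0,0,0,-0.18,1],
    [-0.037,0.331,0,0,0,-0.27,1],
    [-0.037,0.331,0,0,0,-0.36,1],
    [-0.037,0.331,0,0,0,-0.45,1],
    [-0.037,0.331,0,0,0,-0.54,1],
    [-0.037,0.331,0.1,0,0,-0.62,1],
    [-0.037,0.331,0.3,0,0,-0.66,1],
    [-0.037,0.331,0.338,0,0,-0.66,1],
    [-0.037,0.331,0.338,0,0,-0.66,1],
    [-0.037,0.331,0.338,0,0,-0.66,1],
  ],
)

```text
time_s: 31.45
position: [0.4434, 0.3729, 0.0823]
tcp_rot: [-2.974, 1.006, -0.001]
ft_force: [0.0, -0.7, -2.3]
width: 0.0546
```

```bash
python3 -c "
from box import *
s=read_state()
sides(.1,.056,.04,s['position'][2]+.0235,r=.07)
from plan import plan
plan([(.443,.3715,.03,52.5,1,2)])"
```

```text
scene n 461 xy [0.4436 0.3735] yaw 141.5 zc 0.1054 err mm 1.81 off tcp [0.0002 0.0006]
t 31.5 pos [0.4433 0.3729 0.0824] jaw 52.6 w 0.0546 F [-0.7 -0.7 -1.5] q6 -0.06
CALL [([0.004, 0.009, 0.349, 0.0, 0.0, 0.001, 1.0], 3)]
```

>>> play_rows(
  moves=[
    [0.006,0.012,0.1,0,0,0,1],
    [0.006,0.012,0.25,0,0,0,1],
    [0.006,0.012,0.4,0,0,0,1],
    [0.006,0.012,0.5,0,0,0,1],
    [0.006,0.012,0.53,0,0,0,1],
    [0.006,0.012,0.53,0,0,0,1],
  ],
)

```text
time_s: 32.25
position: [0.4426, 0.3706, 0.0021]
tcp_rot: [-2.976, 1.005, -0.001]
ft_force: [-0.5, -0.4, -2.7]
width: 0.0546
```

>>> play_rows(
  moves=[
    [0,0,0.01,0,0,0,1],
    [0,0,0.015,0,0,0,1],
    [0,0,0.015,0,0,0,1],
  ],
)

```text
time_s: 32.62
position: [0.4429, 0.3709, 0.0015]
tcp_rot: [-2.975, 1.004, -0.002]
ft_force: [-1.7, -1.2, 7.8]
width: 0.0549
```

>>> play_rows(
  moves=[
    [0,0,0,0,0,0,0],
    [0,0,0,0,0,0,0],
    [0,0,0,0,0,0,0],
    [0,0,0,0,0,0,0],
    [0,0,-0.2,0,0,0,0],
    [0,0,-0.5,0,0,0,0],
    [0,0,-0.9,0,0,0,0],
    [0,0,-0.9,0,0,0,0],
  ],
)

```text
time_s: 33.62
position: [0.4448, 0.3731, 0.1402]
tcp_rot: [-2.966, 1.001, -0.007]
ft_force: [0.2, 0.6, -0.4]
width: 0.0852
```

```bash
python3 -c "
from box import *
sides(.1,.056,.04,.026,c=(.443,.3715),r=.058)
for cam in('top','scene'):
  W=cloud(cam,capture(cam)[1])
  P=slab(W,(.643,.258),.085,.036,.055); 
  if len(P)>50: x,f=fitrect(P,.13,.064,(.642,.258)); print('long',len(P),x.round(4),np.degrees(x[2]).round(1)%180,round(f,2))
  P=slab(W,(.443,.3715),.07,.036,.055); 
  if len(P)>50: x,f=fitrect(P,.1,.056,(.443,.371)); print('flat',len(P),x.round(4),np.degrees(x[2]).round(1)%180,round(f,2),np.median(P[:,2]))
"
```

```text
scene n 490 xy [0.4433 0.3716] yaw 142.8 zc 0.0246 err mm 2.01 off tcp [-0.0014 -0.0015]
long 1065 [0.6419 0.261  0.3499] 20.0 0.01
flat 545 [ 0.4433  0.3708 -0.6617] 142.1 0.01 0.043031872781084266
long 624 [0.6441 0.26   3.4754] 19.099999999999994 0.26
flat 291 [0.4437 0.3691 2.5226] 144.5 0.41 0.043902091921525846
```

```bash
python3 -c "
from plan import plan
plan([(.643,.2605,.12,109.7,0,2)])"
```

```text
t 33.77 pos [0.4418 0.3698 0.1338] jaw 52.6 w 0.0855 F [0.5 0.1 0.6] q6 -0.06
CALL [([0.98, -0.153, 0.06, 0.0, 0.0, -0.324, 0.0], 4)]
CALL [([0.471, 0.253, 0.032, 0.0, 0.0, -0.174, 0.0], 4)]
```

>>> play_rows(
  moves=[
    [0.98,-0.153,0.06,0,0,-0.324,0],
    [0.98,-0.153,0.06,0,0,-0.324,0],
    [0.98,-0.153,0.06,0,0,-0.324,0],
    [0.98,-0.153,0.06,0,0,-0.324,0],
  ],
)

```text
time_s: 34.28
position: [0.574, 0.2969, 0.1221]
tcp_rot: [3.138, -0.006, -0.006]
ft_force: [-1.2, 0.2, -0.3]
width: 0.0855
```

```bash
python3 -c "
from plan import plan
plan([(.643,.2605,.115,109.7,0,2),(.643,.2605,-.006,109.7,0,1)])"
```

```text
t 34.27 pos [0.574  0.2969 0.1221] jaw 89.8 w 0.0855 F [-1.2  0.2 -0.3] q6 0.84
CALL [([0.461, 0.241, 0.047, 0.0, 0.0, -0.174, 0.0], 4), ([0.461, 0.241, 0.854, 0.0, 0.0, -0.174, 0.0], 3)]
```

>>> play_rows(
  moves=[
    [0.461,0.241,0.047,0,0,-0.174,0],
    [0.461,0.241,0.047,0,0,-0.174,0],
    [0.461,0.241,0.1,0,0,-0.174,0],
    [0.461,0.241,0.35,0,0,-0.174,0],
    [0.461,0.241,0.6,0,0,-0.174,0],
    [0.461,0.241,0.85,0,0,-0.174,0],
    [0.461,0.241,0.85,0,0,-0.174,0],
    [0.461,0.241,0.85,0,0,-0.174,0.4],
    [0.461,0.241,0.85,0,0,-0.174,0.4],
    [0.461,0.241,0.85,0,0,-0.174,0.4],
    [0.461,0.241,0.85,0,0,-0.174,0.4],
    [0.461,0.241,0.85,0,0,-0.174,1],
    [0.461,0.241,0.85,0,0,-0.174,1],
  ],
)

```text
time_s: 35.9
position: [0.6432, 0.2639, 0.0004]
tcp_rot: [-3.094, -0.538, -0.006]
ft_force: [-2.7, 0.7, 6.9]
width: 0.0626
```

>>> play_rows(
  moves=[
    [0,0,-0.15,0,0,0,1],
    [0,0,-0.4,0,0,0,1],
    [0,0,-0.8,0,0,0,1],
    [0,0,-0.9,0,0,0,1],
    [0,0,-0.9,0,0,0,1],
    [0,0,-0.9,0,0,0,1],
  ],
)

```text
time_s: 36.65
position: [0.6403, 0.2621, 0.1298]
tcp_rot: [3.094, 0.537, -0.009]
ft_force: [-0.2, -0.4, -4.5]
width: 0.0623
```

```bash
python3 -c "
from box import *
s=read_state()
sides(.13,.064,.045,s['position'][2]+.024,r=.085)
from plan import plan
plan([(.6403,-.2318,.13,106.4,1,2)])"
```

```text
scene n 1031 xy [0.64   0.2623] yaw 19.5 zc 0.1522 err mm 1.66 off tcp [-0.0003  0.0002]
t 36.7 pos [0.6405 0.2621 0.1297] jaw 109.7 w 0.0627 F [ 0.1  0.4 -4.2] q6 1.29
CALL [([-0.351, 0.98, -0.001, 0.0, 0.0, 0.009, 1.0], 3)]
CALL [([-0.331, 0.98, -0.001, 0.0, 0.0, 0.009, 1.0], 3)]
CALL [([-0.312, 0.98, -0.001, 0.0, 0.0, 0.009, 1.0], 3)]
CALL [([-0.054, 0.181, 0.0, 0.0, 0.0, 0.002, 1.0], 3)]
```

>>> play_rows(
  moves=[
    [-0.12,0.33,-0.02,0,0,0.003,1],
    [-0.23,0.65,-0.02,0,0,0.006,1],
    [-0.351,0.98,-0.02,0,0,0.009,1],
  ],
)

```text
time_s: 37.08
position: [0.6411, 0.1053, 0.1336]
tcp_rot: [3.099, 0.511, -0.006]
ft_force: [1.1, -0.7, -3.6]
width: 0.0623
```

>>> play_rows(
  moves=[
    [-0.12,0.33,0,0,0,0.003,1],
    [-0.22,0.65,0,0,0,0.006,1],
    [-0.331,0.98,0,0,0,0.009,1],
  ],
)

```text
time_s: 37.45
position: [0.6412, -0.05, 0.1338]
tcp_rot: [-3.104, -0.482, 0.006]
ft_force: [0.2, 0.9, -4.0]
width: 0.0625
```

>>> play_rows(
  moves=[
    [-0.11,0.33,0,0,0,0.003,1],
    [-0.2,0.65,0,0,0,0.006,1],
    [-0.312,0.98,0,0,0,0.009,1],
    [-0.312,0.98,0,0,0,0.009,1],
  ],
)

```text
time_s: 37.95
position: [0.6406, -0.2063, 0.1332]
tcp_rot: [-3.109, -0.446, 0.007]
ft_force: [-0.6, 0.3, -4.2]
width: 0.0624
```

```bash
python3 -c "
from plan import plan
plan([(.6403,-.2318,.06,106.4,1,2)])"
```

```text
t 37.95 pos [ 0.6406 -0.2063  0.1332] jaw 106.3 w 0.0624 F [-0.6  0.3 -4.2] q6 1.93
CALL [([-0.05, 0.163, 0.488, 0.0, 0.0, -0.001, 1.0], 4)]
```

>>> play_rows(
  moves=[
    [-0.05,0.163,0,0,0,0,1],
    [-0.05,0.163,0.25,0,0,0,1],
    [-0.05,0.163,0.48,0,0,0,1],
    [-0.05,0.163,0.48,0,0,0,1],
    [-0.05,0.163,0.48,0,0,0,1],
    [-0.05,0.163,0.48,0,0,0,1],
  ],
)

```text
time_s: 38.7
position: [0.6435, -0.2281, 0.066]
tcp_rot: [3.107, 0.455, 0.005]
ft_force: [0.7, 0.0, -3.9]
width: 0.0621
```

```bash
python3 -c "
from box import *
s=read_state()
sides(.13,.064,.045,s['position'][2]+.0225,r=.08)
sides(.13,.064,.045,s['position'][2]+.0225,r=.08,cam='top')
from plan import plan
plan([(.6403,-.2318,.03,106.4,1,2)])"
```

```text
scene n 1407 xy [ 0.643  -0.2277] yaw 16.8 zc 0.0886 err mm 1.18 off tcp [-0.0004  0.0005]
top n 954 xy [ 0.6425 -0.2278] yaw 17.6 zc 0.0874 err mm 1.14 off tcp [-0.0008  0.0003]
t 38.8 pos [ 0.643  -0.2281  0.0657] jaw 106.6 w 0.0625 F [ 0.3 -1.1 -3.4] q6 1.97
CALL [([-0.024, 0.018, 0.238, 0.0, 0.0, 0.002, 1.0], 3)]
```

>>> play_rows(
  moves=[
    [-0.022,0.02,0.1,0,0,0,1],
    [-0.022,0.02,0.25,0,0,0,1],
    [-0.022,0.02,0.35,0,0,0,1],
    [-0.022,0.02,0.4,0,0,0,1],
    [-0.022,0.02,0.4,0,0,0,1],
    [-0.022,0.02,0.4,0,0,0,1],
  ],
)

```text
time_s: 39.55
position: [0.6402, -0.2322, 0.0044]
tcp_rot: [3.108, 0.455, 0.002]
ft_force: [-0.8, 0.2, -1.5]
width: 0.0622
```

Just touching. Settle, open, retreat.

>>> play_rows(
  moves=[
    [0,0,0.008,0,0,0,1],
    [0,0,0.008,0,0,0,0],
    [0,0,0.008,0,0,0,0],
    [0,0,0.008,0,0,0,0],
    [0,0,0.008,0,0,0,0],
    [0,0,-0.2,0,0,0,0],
    [0,0,-0.5,0,0,0,0],
    [0,0,-0.95,0,0,0,0],
    [0,0,-0.95,0,0,0,0],
  ],
)

```text
time_s: 40.67
position: [0.6432, -0.233, 0.1533]
tcp_rot: [3.103, 0.455, 0.018]
ft_force: [-0.1, -0.9, 0.6]
width: 0.0855
```

>>> play_rows(
  moves=[
    [0.3,0.9,-0.3,0,0,0,0],
    [0.3,0.9,-0.3,0,0,0,0],
    [0.3,0.9,-0.3,0,0,0,0],
    [0.3,0.9,-0.3,0,0,0,0],
    [0.3,0.9,-0.3,0,0,0,0],
  ],
)

```text
time_s: 41.3
position: [0.7209, -0.3476, 0.1901]
tcp_rot: [-3.107, -0.455, 0.003]
ft_force: [-0.7, 0.5, 1.1]
width: 0.0855
```

```bash
python3 -c "
from roll import *
from box import sides
roll(.022,.060,.036,c=(.46,-.099));roll(.03,.008,.05,c=(.46,-.099))
for cam in('top','scene'):
  p,d=capture(cam);W=cloud(cam,d);save('f_'+cam,p);print(cam)
  for n,c,r,z0,z1,a,b in [('long .0490',(.640,-.232),.085,.04,.06,.13,.064),('flat .0440',(.443,.3715),.07,.036,.055,.1,.056),('tall .0890',(.6215,-.021),.06,.08,.1,.064,.064)]:
    P=slab(W,np.array(c),r,z0,z1)
    if len(P)>30: x,f=fitrect(P,a,b,c);print(n,len(P),x[:2].round(4),(np.degrees(x[2])%180).round(1),round(f,2),'z',np.percentile(P[:,2],[10,50,90]).round(4))
print({k:np.round(v,3) for k,v in read_state().items() if k in('position','time_s','width')})
p=cv2.imread('pics/f_scene.png');cv2.imwrite('pics/fs.png',cv2.resize(p[130:330,110:410],(750,500)))"
```

```text
tcp [ 0.7209 -0.3476  0.1901]
0.063 9 [ 0.4589 -0.0999] rms 0.0015 off [-0.0011 -0.0009]
0.06999999999999999 7 [ 0.4604 -0.1012] rms 0.0011 off [ 0.0004 -0.0022]
z histogram [ 0  9  6  5  2  4  3  6 13 10  0  0]
tcp [ 0.7209 -0.3474  0.1907]
0.011 45 [ 0.4617 -0.0958] rms 0.0036 off [0.0017 0.0032]
0.018000000000000002 46 [ 0.4601 -0.0975] rms 0.0018 off [0.0001 0.0015]
z histogram [ 0 11 12 18 17 23 11 15 15 15 10 20]
top
flat .0440 755 [0.4427 0.3712] 142.2 0.02 z [0.0407 0.0431 0.0455]
tall .0890 592 [ 0.621  -0.0205] 119.0 0.0 z [0.0862 0.0883 0.0902]
scene
long .0490 1122 [ 0.6407 -0.2326] 16.8 0.05 z [0.046  0.0492 0.0514]
flat .0440 290 [0.4451 0.3686] 141.2 0.18 z [0.0401 0.0443 0.0467]
tall .0890 423 [ 0.6237 -0.022 ] 118.7 0.04 z [0.0849 0.089  0.0914]
{'time_s': np.float64(41.5), 'position': array([ 0.721, -0.347,  0.192]), 'width': np.float64(0.085)}
```

View pics/fs.png

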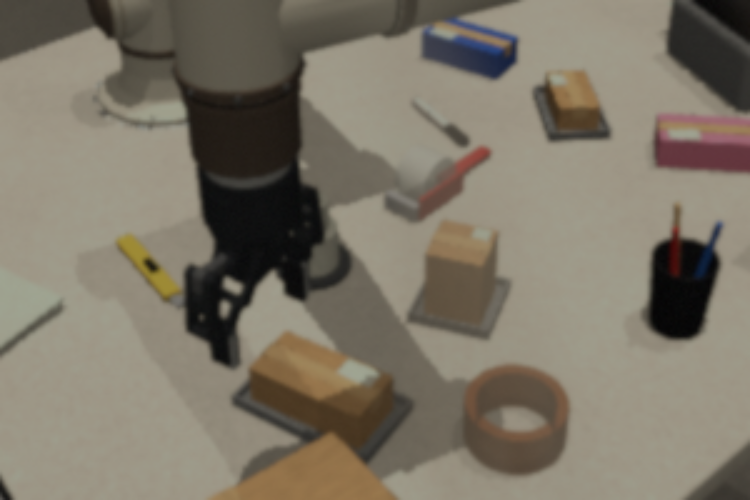

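The final view shows the three cartons seated in their trays: long at about (320,390), tall at (460,280) and flat at (572,100). The gripper is clear of everything. It mostly hides the spindle at about (325,250), but I measured that clear of the arm after releasing the small roll.

```bash
python3 -c "
from plant import *
print(sign_off())"
```

```text
the job is handed in; nothing more can be done
None
```

I handed the job in at about 41.5 s. All three cartons are in their own trays and both rolls are on the spindle, big one underneath. No verdict was reported.

**Last checks**

| Part | Offset from tray or post centre | Height | Angle |
|---|---|---|---|
| Long carton | about 1 mm | top 49 mm (expected 49) | within about 1° of the tray |
| Flat carton | about 1 to 3 mm | top 43 to 44 mm (expected 44) | within about 2° of the tray |
| Tall carton | about 1 to 2 mm | top 88 to 89 mm (expected 89) | aligned with the tray |
| Big roll | about 1 mm right after release | seated on the base | not measured |
| Small roll | about 1 mm right after release | top about 94 to 95 mm (expected 94) | not measured |

**What failed or disagreed**
- **First grasp of the small roll missed.** The real fingertips sit about 19 to 32 mm behind the stated TCP, so the fingers slid off and pressed on top of the roll with about 24 N. It stayed in place, and a deeper second grasp worked.
- **Gripper width on the big roll** read 54 mm against its 60 mm diameter. It was held and centred all the same.
- **The flat carton** had to be turned the long way round, because the last joint was close to its limit.
- **The two cameras** differ by 2 to 3 mm.
- **In the final pictures** the arm partly hid the spindle. The last roll fits used few points and gave 1 to 4 mm offsets, so I rely on the values taken just after release. The long carton was hidden from the top camera, so its final numbers come from the scene camera only.

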